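Put the candles on show and bin the empty sleeves

TASK

Set up the candle display: press the bin's pedal right down so that its lid is thrown open, drop every empty cardboard sleeve into the bin and then push the lid shut again. Take each candle out of the stock carton and stand it end-down, wick up, in a pot of the teal holder, one to a pot, never letting one topple; the candles may be done before, between or after the other steps. Leave the yellow pot, the mug and the bottle where they are.

Things in the scene. Friction and masses are not known exactly. Their poses are not given: they have to be found in the camera images.
- bin: Small steel pedal bin, fixed to the table. Footprint 140 mm (its x) by 130 mm (its y), 170 mm high to the rim; origin at the centre of its underside. Its front, with the pedal, faces its own -x; the lid is hinged along its back (+x) edge. Inside, the open space spans x -66 to +36 mm, y -61 to +61 mm, with its floor 59 mm above the table.
- bin_mouth (a point): Centre of the bin's opening, at rim height, 170 mm above the table. Free opening 102 mm (bin x) by 122 mm (bin y).
- pedal (a joint): Sprung black foot pedal low on the bin's front, hinged: 0 = up (rest), 0.252 rad = hard down on its stop; positive is down. It takes about 9 N on the pad to start it and 14 N to hold it on the stop; springs back when let go. Pressing it throws the lid open through a rod inside: only a press all the way down opens the lid fully (about 1.5 rad).
- pedal_pad (a point): Centre of the top of the pedal's black pad (45 mm along bin x by 60 mm along bin y), 59 mm in front of the bin's front wall and about 42 mm above the table when up; it moves down about 18 mm to the stop (and about 3 mm away from the wall). Free space above and in front.
- lid (a joint): Flat steel lid of the bin: 0 = shut, about 1.5 rad = thrown open by the pedal, up to 1.6 at its own stop. Stiff hinge: it stays at whatever angle it is left, also when the pedal has come back up, until it is pushed shut by hand (about 1 N at its edge). It does not fall shut by itself.
- lid_hinge (a point): Middle of the lid's hinge line at the back of the bin, 170 mm above the table; the hinge line runs along the bin's y.
- lid_edge (a point): Middle of the lid's free edge, on its outer (top) face, 138 mm from the hinge line. Lid 142 by 132 mm, 6 mm thick. When open the lid stands up over the back of the bin, its outer face looking away from the robot.
- holder: Display holder, fixed: a wooden foot 60 mm (its x) by 196 mm (its y), 8 mm thick, with four slim teal square pots in a row along its y, 46 mm apart centre to centre. Origin: centre of its underside. Each pot is 30 mm square inside (38 outside), with its rim 70 mm above the table and its floor 8 mm above the table. Empty at the start.
- carton: Cardboard stock carton, fixed: a block 62 mm (its x) by 196 mm (its y), 50 mm high, with four square pockets in a row along its y, 46 mm apart, 30 mm wide, their floor 6 mm above the table. Origin: centre of its underside. The candles stand in its pockets at the start.
- pot0 (a point): Centre of the inner floor of pot 0 of the holder (pots numbered along the holder's y, -y end first), 62 mm below the pot's rim; its axes are the holder's.
- pot1 (a point): Centre of the inner floor of pot 1 of the holder (pots numbered along the holder's y, -y end first), 62 mm below the pot's rim; its axes are the holder's.
- pot2 (a point): Centre of the inner floor of pot 2 of the holder (pots numbered along the holder's y, -y end first), 62 mm below the pot's rim; its axes are the holder's.
- pot3 (a point): Centre of the inner floor of pot 3 of the holder (pots numbered along the holder's y, -y end first), 62 mm below the pot's rim; its axes are the holder's.
- candle0: yellow household candle, a round stick 22 mm across and 150 mm long (plus a thin 9 mm wick that cannot be touched), about 55 g. Origin: centre of its lower end; its z points along it to the wick. Stands upright in a pocket of the carton at the start. May be absent.
- candle1: pink household candle, a round stick 22 mm across and 150 mm long (plus a thin 9 mm wick that cannot be touched), about 55 g. Origin: centre of its lower end; its z points along it to the wick. Stands upright in a pocket of the carton at the start. May be absent.
- candle2: dark green household candle, a round stick 22 mm across and 150 mm long (plus a thin 9 mm wick that cannot be touched), about 55 g. Origin: centre of its lower end; its z points along it to the wick. Stands upright in a pocket of the carton at the start. May be absent.
- candle3: coral household candle, a round stick 22 mm across and 150 mm long (plus a thin 9 mm wick that cannot be touched), about 55 g. Origin: centre of its lower end; its z points along it to the wick. Stands upright in a pocket of the carton at the start. May be absent.
- sleeve0: Empty cardboard packing sleeve, a closed stiff box 75 mm (its x) by 34 by 34 mm with a white band round it, about 30 g, lying on the table. Origin: centre of its underside. May be absent.
- sleeve0_mid (a point): The middle of that sleeve.
- sleeve1: Empty cardboard packing sleeve, a closed stiff box 75 mm (its x) by 34 by 34 mm with a white band round it, about 30 g, lying on the table. Origin: centre of its underside. May be absent.
- sleeve1_mid (a point): The middle of that sleeve.
- sugar_pot: Bystander: round yellow pot, 80 mm across, 75 mm high; origin at the centre of its underside. Leave alone.
- mug: Bystander: white mug, 80 mm across, 90 mm high; origin at the centre of its underside. Leave alone.
- soap_bottle: Bystander: dark pink bottle, 64 mm across, 160 mm high; origin at the centre of its underside. Leave alone.

How it is judged (in metres and radians):
On the way, in this order (a step that is already met when the one before it is completed fails the run):
1. the pedal is pressed down to its stop and the lid stands open (value of joint pedal above 0.232 rad and value of joint lid above 1.25 rad), for 0.1 s.
2. every empty sleeve lies in the bin, with the lid still open (x of sleeve0_mid in the frame of bin between -0.07 and 0.04 m and y of sleeve0_mid in the frame of bin between -0.065 and 0.065 m and z of sleeve0_mid in the frame of bin between 0.05 and 0.15 m and x of sleeve1_mid in the frame of bin between -0.07 and 0.04 m and y of sleeve1_mid in the frame of bin between -0.065 and 0.065 m and z of sleeve1_mid in the frame of bin between 0.05 and 0.15 m and value of joint lid above 0.8 rad), for 0.2 s.
3. the lid is pushed shut (value of joint lid below 0.08 rad), for 0.2 s.
At the end, for the whole second after the job is handed in: Every sleeve present is inside the bin, the lid is shut (under 0.08 rad) and the pedal is up (under 0.08 rad); every candle present stands at rest in a pot of the holder, its lower end on the pot's floor (within 12 mm) and within 12 mm of the row's middle line, wick up and leaning less than 0.2 rad (x of sleeve0_mid in the frame of bin between -0.07 and 0.04 m and y of sleeve0_mid in the frame of bin between -0.065 and 0.065 m and z of sleeve0_mid in the frame of bin between 0.05 and 0.15 m and x of sleeve1_mid in the frame of bin between -0.07 and 0.04 m and y of sleeve1_mid in the frame of bin between -0.065 and 0.065 m and z of sleeve1_mid in the frame of bin between 0.05 and 0.15 m and value of joint each of lid, pedal below 0.08 rad and x of candle0 in the frame of holder between -0.012 and 0.012 m and y of candle0 in the frame of holder between -0.085 and 0.085 m and z of candle0 in the frame of holder between 0.002 and 0.02 m and angle between each of candle0, candle1, candle2, candle3's own z axis and vertical below 0.2 rad and linear speed of each of candle0, candle1, candle2, candle3 below 0.02 m/s and x of candle1 in the frame of holder between -0.012 and 0.012 m and y of candle1 in the frame of holder between -0.085 and 0.085 m and z of candle1 in the frame of holder between 0.002 and 0.02 m and x of candle2 in the frame of holder between -0.012 and 0.012 m and y of candle2 in the frame of holder between -0.085 and 0.085 m and z of candle2 in the frame of holder between 0.002 and 0.02 m and x of candle3 in the frame of holder between -0.012 and 0.012 m and y of candle3 in the frame of holder between -0.085 and 0.085 m and z of candle3 in the frame of holder between 0.002 and 0.02 m); the robot touches nothing.
It fails at once if the sugar pot is pushed more than 30 mm or tipped over (distance of sugar_pot from where it was at the start of the episode above 0.03 m or angle between sugar_pot's own z axis and vertical above 0.5 rad).
It fails at once if the mug is pushed more than 30 mm or tipped over (distance of mug from where it was at the start of the episode above 0.03 m or angle between mug's own z axis and vertical above 0.5 rad).
It fails at once if the soap bottle is pushed more than 30 mm or tipped over (distance of soap_bottle from where it was at the start of the episode above 0.03 m or angle between soap_bottle's own z axis and vertical above 0.5 rad).
It fails at once if a candle is toppled (angle between any of candle0, candle1, candle2, candle3's own z axis and vertical above 1 rad).
Of candle0, candle1, candle2, candle3 only 3 to 4 are there at a start; the rules pass over those that are not, and their reading is None.
Of sleeve0, sleeve1 only 1 to 2 are there at a start; the rules pass over those that are not, and their reading is None.
At some moment in a run one of sleeve0, sleeve1 may be knocked a few centimetres aside while the robot is not near it.
It also fails if it takes over 208 s, if anything falls off the work surface, if the arm or the gripper's body presses on something with over 40 N, if the wrist force passes 120 N, or if a joint passes its speed limit or range.

ROBOT

A 7-joint arm with a two-finger parallel gripper is mounted at the origin on the work surface. World frame = base frame: x ahead of the robot, y to its left, z up, the work surface at z = 0. Lengths are in mm, angles in rad, forces in N, time in s.
With the tool pointing down it reaches from about 400 to 875 mm from the base axis. Payload 4.4 kg.
Tool frame: the origin (TCP) lies on the centre line of the jaws, within the pads' length; the fingertips stand 11 mm ahead of it and the grasp point (between the pads) lies 8 mm behind it; z points along the fingers, y is the line along which they close (so a half turn about z gives the same grasp; the last joint's range is limited). The gripper opens to 85 mm and grips with 20 to 120 N. Pads are 22 mm wide; open, the fingers measure 114 mm over their backs; the gripper's body (76 mm by 85 mm) begins 54 mm behind the grasp point. The pads swing forward as they close: fully open they stand 13 mm farther back than shut.
Start: joints at [-1.399, 0.628, 0.038, 1.517, -0.027, 0.996, -0.02], TCP at [153.092, 631.728, 242.313] pointing down, gripper open.
Joint ranges: [-3.06, 3.06], [-0.37, 2.12], [-1.25, 1.32], [0.18, 2.47], [-1.1, 4.24], [0.23, 1.98], [-2.94, 2.94]. Speed limits (rad/s): [2.57, 2.57, 3.14, 3.14, 3.14, 3.14, 3.14].

INTERFACE

Orientations are given as a unit quaternion [w, x, y, z].
In Python, from workcell import r gives the robot as it stands.
- The arm moves only by the shell command python3 -m pendant 'ROWS' [FORCE]. ROWS is JSON, a list that holds one entry, the list of rows, each a list of 7 numbers: the shift along the tool's x, y, z in cm, then the turn, a rotation vector about the tool's x, y, z in rad, then the opening, from 0 (shut) to 1 (fully open). In form: [[[x, y, z, wx, wy, wz, fingers], ...]]. A call has 1 to 10 rows; each row is the pose to reach, as a shift and turn from the pose commanded when the call began, along the tool's axes at that moment; what a row does not reach only later rows make up. A row lasts 1/12 s, in which the tool goes at most 41.7 mm and 7.16 degrees, less where a joint would pass 70% of its speed; a pose out of reach is approached as far as the arm can. A call with a gripper value outside its range is refused whole. The fingers move at their own pace and stop on an object; FORCE is the grip in N (left out, the last holds). Time passes only in rows, so rows that repeat a pose let the fingers close. It gives the time, the measured TCP pose, the force, the opening and the grip force at its end, in the units of the state.
- r.read_state(): the state, without advancing time (a new reading comes with each control period).
- r.get_image(name): name is "scene" or "top" or "wrist"; returns a dict with "image" (384x512x3 uint8, blue, green, red), "range_z" (384x512 float32, mm along the optical axis (not along the pixel's ray), 0 where there is no reading), "mtx" (3x3 intrinsics, pixels), "cam_to_world" (4x4, takes a point from camera to world coordinates); the wrist camera has in their place "hand_eye" (4x4, takes a point from camera to tool coordinates, whose origin is the TCP and whose axes are the flange's). Camera axes: x right, y down, z forward; pixel columns grow to the right and rows downward; lengths in mm; the calibration is good to about 2 mm. A picture is of the moment at which its call begins: read the wrist's pose just before it.
- r.job_done(): hands the job in; it is judged then, once.
The state is a dict: "clock": time; "q": joint angles; "qd": joint speeds; "joint_torque": joint torques, N m; "position": TCP position; "orientation": TCP orientation; "contact_force": force on the tool from outside, world axes, zero at the start; "wrist_torque": the same for the moment, N m; "width": finger opening in mm; "grip_force": force on a finger pad.
Only numpy, scipy, OpenCV 4.12 (cv2) and the standard library are available. Lean on these libraries where they do the work, as an engineer would, in place of code of your own. Each camera call takes 0.05 s, during which the arm holds its last target. There are 200 camera calls.

## Working session

There is one attempt and no reset: what is moved stays moved. The work goes in short steps, Python scripts to look and compute and a shell command to move; the robot and the scene stay as the last step left them, time stands still between calls to the robot, and variables do not carry over. Pictures are saved under pics/ and viewed, at most 14 in all, crops included, and the job is handed in when it is done.

```bash
ls; mkdir -p pics
python3 - <<'E'
from workcell import r
import cv2,pickle
s=r.read_state();print(s)
for n in("scene","top"):
    d=r.get_image(n);cv2.imwrite(f"pics/{n}0.png",d["image"]);pickle.dump(d,open(f"{n}0.pkl","wb"));print(n,d["mtx"],d["cam_to_world"])
E
```

```text
pics
{'clock': 0.0, 'q': array([-1.39880841,  0.62930809,  0.03842884,  1.51840211, -0.02700142,
        0.99625489, -0.01998938]), 'qd': array([0.00108296, 0.00025814, 0.00059439, 0.0002373 , 0.0010667 ,
       0.00037832, 0.00081405]), 'joint_torque': array([-1.34209942e-03, -5.63401687e+01,  1.22481633e+00, -1.93450999e+01,
        1.07152198e-02,  1.02533246e-02,  6.17486222e-06]), 'position': array([152.93138364, 631.13066144, 241.40255112]), 'orientation': array([-1.03019269e-04,  1.18604223e-01,  9.92941176e-01, -9.21711545e-04]), 'contact_force': array([ 0.23512359, -0.5067672 , -0.37178634]), 'wrist_torque': array([ 0.00654141, -0.00086469, -0.00068548]), 'grip_force': 0.0, 'width': 85.18104860462114}
scene [[487.22344332   0.         253.84215434]
 [  0.         487.22344332 201.48806517]
 [  0.           0.           1.        ]] [[-5.80507041e-01  5.09891715e-01 -6.34840149e-01  1.32550520e+03]
 [ 8.13997249e-01  3.43777604e-01 -4.68215160e-01  6.20718811e+02]
 [-2.04952059e-02 -7.88560332e-01 -6.14615774e-01  8.87051438e+02]
 [ 0.00000000e+00  0.00000000e+00  0.00000000e+00  1.00000000e+00]]
top [[414.87967869   0.         257.06505376]
 [  0.         414.87967869 186.76481811]
 [  0.           0.           1.        ]] [[ 2.12787020e-02 -9.89448116e-01  1.43316580e-01  3.90344406e+02]
 [-9.99751535e-01 -2.20104872e-02 -3.52241253e-03  7.56045648e+01]
 [ 6.63971220e-03 -1.43206019e-01 -9.89670627e-01  1.27069827e+03]
 [ 0.00000000e+00  0.00000000e+00  0.00000000e+00  1.00000000e+00]]
```

View pics/scene0.png

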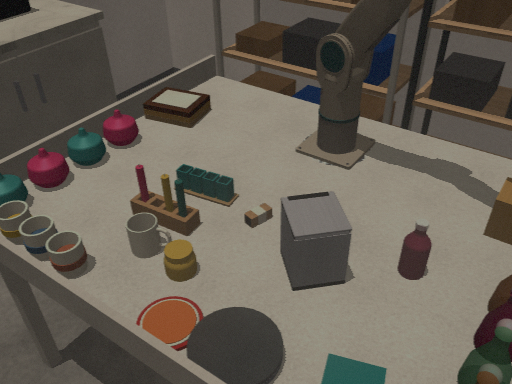

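View pics/top0.png

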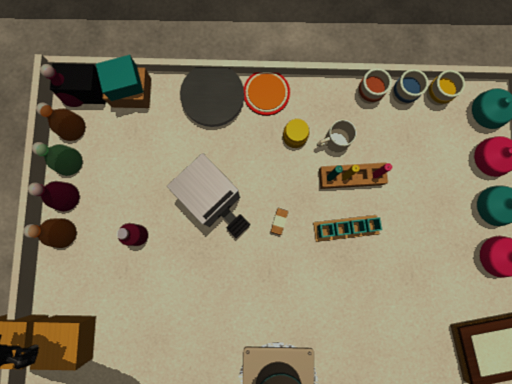

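The scene view shows the bin at (313,237), the sleeve at (258,214), the holder at (205,183) and the carton at (165,212) holding pink, yellow and green candles. The top view shows the same things: bin (205,190), pedal (237,226), sleeve (280,221), holder (348,228), carton (354,176), and the bystanders clear of them. There are three candles (no coral) and one sleeve.

```bash
cat > h.py <<'E'
import numpy as np,cv2,pickle
from scipy.spatial.transform import Rotation as R
def cloud(d,T=None):
    T=d["cam_to_world"] if T is None else T
    z=d["range_z"].astype(float);v,u=np.indices(z.shape);K=d["mtx"]
    P=np.stack([(u-K[0,2])/K[0,0]*z,(v-K[1,2])/K[1,1]*z,z],-1)@T[:3,:3].T+T[:3,3]
    P[z<=0]=np.nan;return P
def ray(d,uv,h,T=None):
    T=d["cam_to_world"] if T is None else T
    uv=np.atleast_2d(np.asarray(uv,float));K=d["mtx"]
    D=np.c_[(uv[:,0]-K[0,2])/K[0,0],(uv[:,1]-K[1,2])/K[1,1],np.ones(len(uv))]@T[:3,:3].T
    return T[:3,3]+D*((h-T[2,3])/D[:,2])[:,None]
def rect(P,m):
    q=P[m][:,:2].astype(np.float32);c,s,a=cv2.minAreaRect(q);b=cv2.boxPoints((c,s,a))
    e=b[1]-b[0];f=b[2]-b[1];L=e if np.hypot(*e)>np.hypot(*f) else f
    return np.round(c,1),np.round(s,1),round(float(np.degrees(np.arctan2(L[1],L[0]))),1)
def toolT(s):
    T=np.eye(4);T[:3,:3]=R.from_quat(s["orientation"],scalar_first=True).as_matrix();T[:3,3]=s["position"];return T
E
python3 - <<'E'
from h import *
d=pickle.load(open("top0.pkl","rb"));P=cloud(d);Z=np.nan_to_num(P[...,2])
def box(x0,y0,x1,y1):
    m=np.zeros(Z.shape,bool);m[y0:y1,x0:x1]=1;return m
print("table z",np.nanmedian(Z[250:300,150:250]))
B=box(160,145,252,242)
def show(n,m):
    k=cv2.morphologyEx(m.astype(np.uint8),cv2.MORPH_OPEN,np.ones((2,2)))>0
    print(n,k.sum(),rect(P,k),"z",np.round(np.nanpercentile(Z[k],[5,50,95]),1))
show("lid",B&(Z>160));show("pedal",box(224,215,252,242)&(Z>30)&(Z<60))
show("sleeve",box(265,200,292,240)&(Z>22)&(Z<50))
show("holder rim",box(305,205,392,245)&(Z>58)&(Z<85))
show("holder foot",box(305,205,392,245)&(Z>4))
show("carton top",box(312,155,395,195)&(Z>42)&(Z<60))
show("candles",box(312,155,395,195)&(Z>130))
for n,b in (("sugar",box(278,112,315,152)),("mug",box(315,112,360,155)),("bottle",box(110,215,155,252))):show(n,b&(Z>25))
hsv=cv2.cvtColor(d["image"],cv2.COLOR_BGR2HSV)
for n,(x,y) in dict(g=(337,172),y=(355,168),p=(387,168)).items():
    m=box(x-14,y-14,x+14,y+14)&(Z>110);print(n,m.sum(),np.round(np.nanmedian(P[m],0)),hsv[y,x])
E
```

```text
table z 0.31228295596872613
lid 2608 (array([nan, nan]), array([0., 0.]), nan) z [172.4 176.7 180.4]
pedal 366 (array([459. , 130.3]), array([64.4, 58. ]), 44.1) z [ 1.1 42.2 47.8]
sleeve 297 (array([466.4,  -1.9]), array([36.4, 75.7]), -15.7) z [-0.6 33.9 38.4]
holder rim 316 (array([ 450.7, -216.3]), array([ 36.9, 199.7]), -80.1) z [ 3.3 66.9 73. ]
holder foot 1270 (array([ 458.9, -210.5]), array([ 57.4, 208.9]), -77.8) z [ 1.4 12.6 71.8]
carton top 804 (array([ 607.6, -229.9]), array([ 58.9, 213.2]), -82.8) z [22.3 49.8 56. ]
candles 195 (array([ 620.2, -247.4]), array([ 37. , 213.4]), -84.6) z [  3.8 153.8 160.7]
sugar 577 (array([744.5, -52.9]), array([62.4, 91.1]), -51.9) z [12.3 74.  78.6]
mug 497 (array([ 727.9, -175.8]), array([ 77.4, 139.2]), -82.0) z [ 0.3 59.5 89.9]
bottle 549 (array([406.4, 433.4]), array([35.5, 83.1]), -49.9) z [ 15.6 109.2 160.5]
g 87 [ 606. -149.  153.] [ 82 188  53]
y 93 [ 608. -193.  155.] [ 24 213 146]
p 90 [ 615. -283.  152.] [173 185 176]
```

```bash
python3 -c "
import cv2
i=cv2.imread('pics/top0.png');j=cv2.imread('pics/scene0.png')
cv2.imwrite('pics/c1.png',cv2.hconcat([cv2.resize(i[140:250,155:255],(400,440),interpolation=2),cv2.resize(i[145:255,300:400],(400,440),interpolation=2)]))"
```

```text
(no output)
```

View pics/c1.png

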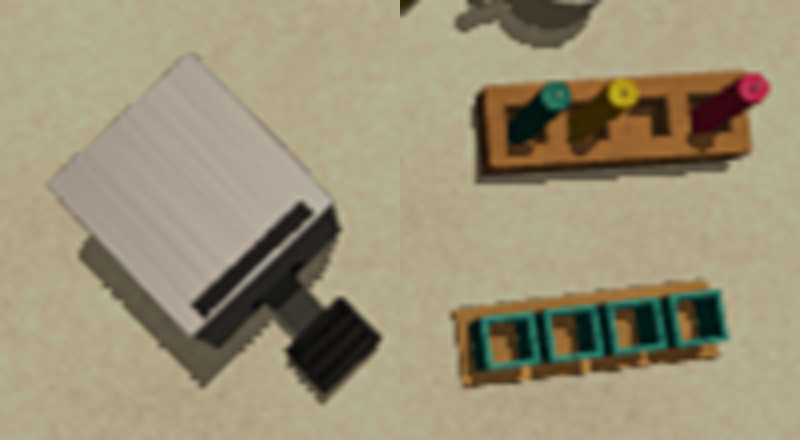

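The crop sharpens it: the lid corners are near (202,153), (238,191), (203,225) and (167,186) in top pixels, with the pedal toward (238,227). The carton's third pocket is empty. I'll now refit without the mask spill.

Run:
```python
from h import *
d=pickle.load(open("top0.pkl","rb"));P=cloud(d);Z=np.nan_to_num(P[...,2])
hsv=cv2.cvtColor(d["image"],cv2.COLOR_BGR2HSV)
def box(x0,y0,x1,y1):
    m=np.zeros(Z.shape,bool);m[y0:y1,x0:x1]=1;return m
def show(n,m,h):
    k=cv2.connectedComponentsWithStats(m.astype(np.uint8));i=1+k[2][1:,4].argmax();m=k[1]==i
    uv=np.argwhere(m)[:,::-1];Q=ray(d,uv,h);M=np.zeros(Z.shape+(3,));M[m]=Q
    print(n,m.sum(),rect(M,m),"z",np.round(np.nanpercentile(Z[m],[5,50,95]),1),"depthrect",rect(P,m&(Z>0)))
show("lid",box(160,145,252,242)&(Z>165),176)
show("pad",box(224,215,252,242)&(Z>30)&(Z<60),42)
show("sleeve",box(265,200,292,240)&(Z>26)&(Z<50),34)
teal=(hsv[...,0]>75)&(hsv[...,0]<100)&(hsv[...,1]>90)
show("rim",box(305,205,392,245)&teal&(Z>60)&(Z<85),70)
show("carton",box(312,155,395,195)&(Z>42)&(Z<60),50)
for n,b in (("sugar",box(278,112,315,152)),("mug",box(315,112,360,155)),("bottle",box(110,215,155,252))):show(n,b&(Z>25),75)
# candle tops: high depth
for n,b in dict(g=(325,158,346,190),y=(346,158,364,190),p=(372,155,395,190)).items():
    m=box(*b)&(Z>140)&(Z<175);print(n,m.sum(),np.round(np.nanmedian(P[m],0),1),np.round((np.nanmax(P[m],0)+np.nanmin(P[m],0))/2,1))
# scene view too
s=pickle.load(open("scene0.pkl","rb"));Ps=cloud(s);hs=cv2.cvtColor(s["image"],cv2.COLOR_BGR2HSV)
for n,b,h in (("g",(170,170,192,215),(70,95)),("y",(158,165,176,215),(18,32)),("p",(132,158,152,205),(165,180))):
    m=np.zeros(Ps.shape[:2],bool);m[b[1]:b[3],b[0]:b[2]]=1
    m&=(hs[...,0]>=h[0])&(hs[...,0]<=h[1])&(hs[...,1]>110)&(Ps[...,2]>60);q=Ps[m]
    print(n,m.sum(),np.round(np.nanmedian(q,0),1),"zmax",np.nanpercentile(q[:,2],97))
```

```text
lid 2611 (array([543.4, 216.7]), array([142. , 131.7]), 45.1) z [173.3 176.8 180.4] depthrect (array([543.9, 217.1]), array([143.6, 132. ]), 45.0)
pad 374 (array([461.7, 134.2]), array([71.3, 58.3]), 46.4) z [33.  42.2 47.7] depthrect (array([461.9, 134.3]), array([72. , 58.6]), 46.1)
sleeve 297 (array([468.5,   2.3]), array([34.3, 76.2]), -15.3) z [29.  34.4 38.6] depthrect (array([468.9,   2. ]), array([34.3, 76.8]), -15.9)
rim 63 (array([ 449.5, -179.3]), array([34.5, 40.5]), -88.8) z [61.9 69.1 73.6] depthrect (array([ 449.8, -179.4]), array([35.3, 38.3]), -83.5)
carton 782 (array([ 611.8, -218.3]), array([ 63.2, 197.9]), -85.1) z [45.3 50.2 53.9] depthrect (array([ 612.2, -219.6]), array([ 62.4, 197.8]), -85.2)
sugar 578 (array([729.9, -43. ]), array([76.1, 84.3]), -43.1) z [38.4 74.1 78.7] depthrect (array([736.1, -44.1]), array([75.3, 74.8]), 37.8)
mug 503 (array([ 717.8, -168.6]), array([ 80.1, 120. ]), -37.4) z [29.3 69.2 91.2] depthrect (array([ 718.8, -169. ]), array([ 79.2, 105.2]), -39.0)
bottle 552 (array([419.2, 426.2]), array([62.5, 85.9]), -88.8) z [ 40.4 110.1 160.7] depthrect (array([419.2, 424. ]), array([62.6, 56.5]), 0.2)
g 56 [ 606.1 -149.6  155.8] [ 607.2 -150.9  152.1]
y 60 [ 609.7 -195.4  156.1] [ 610.8 -196.8  153.2]
p 61 [ 615.3 -285.7  154.7] [ 616.4 -287.4  151.6]
g 36 [ 483.3 -236.4   71. ] zmax 157.5375540639441
y 224 [ 618.4 -189.9  114.6] zmax 156.8180605147591
p 212 [ 623.  -279.6  113.7] zmax 156.0356009381137
```

```bash
cat > go.py <<'E'
# usage: go.py x y z [angle of tool y in deg] -> shift/turn in tool axes from measured pose
import sys
from h import *
from workcell import r
s=r.read_state();T=toolT(s);a=[float(v) for v in sys.argv[1:]]
yy=T[:3,1];cur=np.degrees(np.arctan2(yy[1],yy[0]))
print("pos",s["position"].round(1),"yang",cur.round(1),"F",s["contact_force"].round(1),"w",round(s["width"],1),"g",round(s["grip_force"],1),"t",round(s["clock"],1),"q7",s["q"].round(2))
if len(a)>=3:
    t=np.radians(a[3] if len(a)>3 else cur);y=np.array([np.cos(t),np.sin(t),0]);z=np.array([0,0,-1.]);M=np.c_[np.cross(y,z),y,z]
    print("cm",(T[:3,:3].T@(np.array(a[:3])-s["position"])/10).round(2),"rv",R.from_matrix(T[:3,:3].T@M).as_rotvec().round(3))
E
python3 - <<'E'
from h import *
d=pickle.load(open("top0.pkl","rb"));P=cloud(d);Z=np.nan_to_num(P[...,2])
hsv=cv2.cvtColor(d["image"],cv2.COLOR_BGR2HSV)
b=np.zeros(Z.shape,bool);b[205:245,305:392]=1
teal=(hsv[...,0]>75)&(hsv[...,0]<100)&(hsv[...,1]>90)&b
m=teal&(Z>60)&(Z<80)
uv=np.argwhere(m)[:,::-1];M=np.zeros(Z.shape+(3,));M[m]=ray(d,uv,70);print(rect(M,m))
m=b&(Z>4)&(Z<14)|m
print("foot",rect(P,m&(Z>4)))
# hole centres: enclosed non-rim regions
s=pickle.load(open("scene0.pkl","rb"));Q=cloud(s);hs=cv2.cvtColor(s["image"],cv2.COLOR_BGR2HSV)
m=(hs[...,0]>75)&(hs[...,0]<100)&(hs[...,1]>60)&(Q[...,2]>65)&(Q[...,2]<78);k=np.zeros_like(m);k[155:205,170:240]=1;m&=k
print("scene",m.sum(),rect(Q,m))
E
python3 go.py 446.5 119.8 100 45; python3 go.py 446.5 119.8 100 135
```

```text
(array([ 452.9, -201. ]), array([ 36.1, 175.2]), -82.1)
foot (array([ 464.1, -208.7]), array([118.6, 264.4]), -88.8)
scene 268 (array([ 456.8, -203. ]), array([ 44.8, 178.3]), -81.7)
pos [153.  631.2 241.5] yang 76.4 F [ 0.6 -0.4  0.4] w 85.1 g 0.0 t 0.1 q7 [-1.4   0.63  0.04  1.52 -0.03  1.   -0.02]
cm [-40.57 -42.76  14.22] rv [-0.002  0.     0.548]
pos [153.  631.2 241.5] yang 76.4 F [ 0.6 -0.4  0.4] w 85.1 g 0.0 t 0.1 q7 [-1.4   0.63  0.04  1.52 -0.03  1.   -0.02]
cm [-40.57 -42.76  14.22] rv [-2.000e-03 -1.000e-03 -1.023e+00]
```

```bash
A="[-40.6,-42.8,0,0,0,0,0]"; python3 -m pendant '[[[-40.6,-42.8,0,0,0,0,0],[-40.6,-42.8,0,0,0,0,0],[-40.6,-42.8,0,0,0,0,0],[-40.6,-42.8,0,0,0,0,0],[-40.6,-42.8,0,0,0,0,0],[-40.6,-42.8,0,0,0,0,0],[-40.6,-42.8,0,0,0,0,0],[-40.6,-42.8,0,0,0,0,0],[-40.6,-42.8,0,0,0,0,0],[-40.6,-42.8,0,0,0,0,0]]]' 40; python3 go.py 446.5 119.8 100
```

```text
clock: 0.93
position: [361.0, 268.4, 242.2]
orientation: [-0.0, 0.118, 0.993, -0.0]
contact_force: [1.5, 0.1, -0.3]
width: 0.0
grip_force: 0.0
pos [361.  268.4 242.2] yang 76.4 F [ 1.5  0.1 -0.3] w 0.0 g 0.0 t 0.9 q7 [-0.75  0.35  0.07  2.05 -0.03  0.74  0.67]
cm [-11.81 -12.43  14.22] rv [-0. -0. -0.]
```

```bash
python3 -m pendant '[[[-11.8,-12.4,0,0,0,0,0],[-11.8,-12.4,0,0,0,0,0],[-11.8,-12.4,0,0,0,0,0],[-11.8,-12.4,0,0,0,0,0],[-11.8,-12.4,0,0,0,0,0],[-11.8,-12.4,14,0,0,0,0],[-11.8,-12.4,14,0,0,0,0],[-11.8,-12.4,14,0,0,0,0],[-11.8,-12.4,14,0,0,0,0],[-11.8,-12.4,14,0,0,0,0]]]'; python3 go.py 446.5 119.8 60
python3 -c "
from workcell import r
import cv2
cv2.imwrite('pics/t1.png',cv2.resize(r.get_image('top')['image'][120:270,130:330],(800,600)))"
```

```text
clock: 1.77
position: [443.1, 121.3, 98.8]
orientation: [-0.004, 0.119, 0.993, -0.002]
contact_force: [0.3, -0.1, 0.3]
width: -0.3
grip_force: 0.0
pos [443.1 121.3  98.8] yang 76.4 F [ 0.3 -0.1  0.3] w -0.3 g 0.0 t 1.8 q7 [-0.37  0.61  0.06  2.16 -0.09  0.38  1.1 ]
cm [-0.39 -0.05  3.88] rv [-0.004 -0.007 -0.   ]
```

View pics/t1.png

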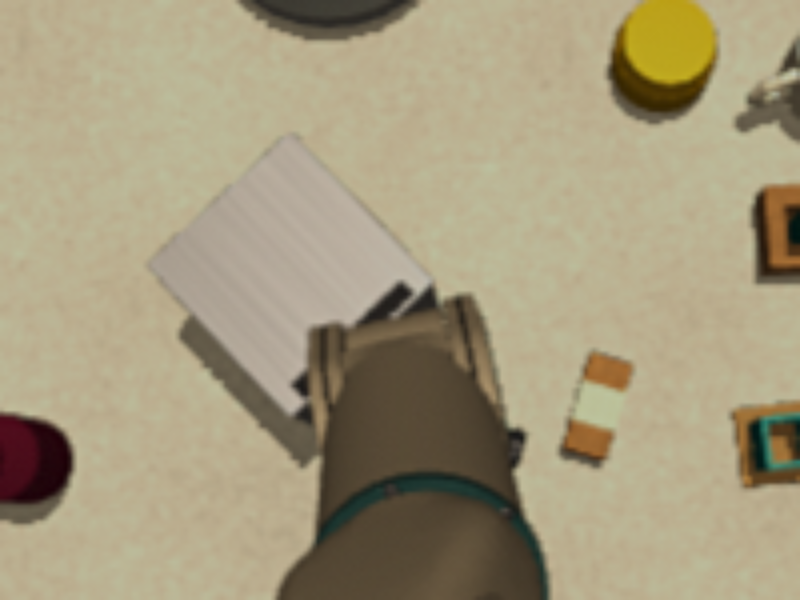

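The arm is over the pedal at about (510,445) in the crop and the lid has room to swing back. The sleeve is unmoved at (600,405). Pressing now.

```bash
python3 -m pendant '[[[-0.2,0,2,0,0,0,0],[-0.2,0,4,0,0,0,0],[-0.2,0,4.5,0,0,0,0],[-0.2,0,5,0,0,0,0],[-0.2,0,5.5,0,0,0,0],[-0.2,0,6,0,0,0,0],[-0.2,0,6.2,0,0,0,0],[-0.2,0,6.4,0,0,0,0],[-0.2,0,6.5,0,0,0,0],[-0.2,0,6.5,0,0,0,0]]]'; python3 go.py 446.5 119.8 60
```

```text
clock: 2.65
position: [447.5, 121.0, 39.2]
orientation: [0.0, 0.119, 0.993, -0.0]
contact_force: [-3.8, -2.4, 8.6]
width: 0.3
grip_force: 4.2
pos [447.5 121.   39.2] yang 76.3 F [-3.8 -2.4  8.6] w 0.3 g 4.2 t 2.6 q7 [-0.4   0.74  0.12  2.18 -0.34  0.24  1.34]
cm [ 0.07 -0.14 -2.08] rv [-0.  0.  0.]
```

```bash
python3 -m pendant '[[[0,0,0.3,0,0,0,0],[0,0,0.6,0,0,0,0],[0,0,0.8,0,0,0,0],[0,0,0.8,0,0,0,0],[0,0,0.8,0,0,0,0]]]'; python3 go.py 446.5 119.8 60
python3 -c "
from workcell import r
import cv2
cv2.imwrite('pics/s2.png',r.get_image('scene')['image'])"
```

```text
clock: 3.07
position: [447.6, 121.1, 33.2]
orientation: [0.001, 0.119, 0.993, 0.001]
contact_force: [-7.6, -3.9, 34.0]
width: -0.0
grip_force: 17.8
pos [447.6 121.1  33.2] yang 76.3 F [-7.6 -3.9 34. ] w -0.0 g 17.8 t 3.1 q7 [-0.44  0.76  0.18  2.18 -0.55  0.24  1.55]
cm [ 0.08 -0.15 -2.68] rv [ 0.002  0.001 -0.   ]
```

View pics/s2.png

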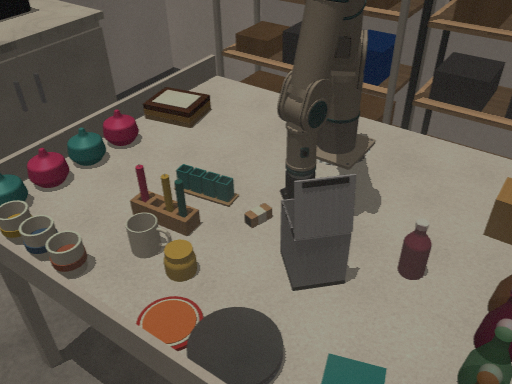

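The lid stands open and the force jumped to 34 N, so the pedal is on its stop. I'll lift and look at the sleeve again.

```bash
python3 -m pendant '[[[0,0,-4,0,0,0,0],[0,0,-8,0,0,0,0],[0,0,-12,0,0,0,0],[0,0,-15,0,0,0,0.3],[0,0,-15,0,0,0,1],[2.5,-6,-15,0,0,0,1],[2.5,-6,-15,0,0,0,1]]]'
cat > sl.py <<'E'
from h import *
from workcell import r
d=r.get_image("top");P=cloud(d);Z=np.nan_to_num(P[...,2])
m=np.zeros(Z.shape,bool);m[180:262,240:315]=1;m&=(Z>26)&(Z<42)
k=cv2.connectedComponentsWithStats(m.astype(np.uint8));i=1+k[2][1:,4].argmax();m=k[1]==i
print("sleeve",m.sum(),rect(P,m))
P=cloud(d);q=P[140:230,160:245];q=q[q[...,2]>200];print("lid pts",len(q),np.nanpercentile(q,[1,50,99],axis=0).round(0).tolist())
E
python3 sl.py;python3 go.py 468.5 2 80 74.5
```

```text
clock: 3.7
position: [408.3, 68.5, 180.7]
orientation: [0.001, 0.118, 0.993, 0.001]
contact_force: [-1.7, -0.6, -0.5]
width: 48.3
grip_force: 0.0
sleeve 99 (array([489.9,  -3.9]), array([34. , 31.9]), 74.6)
lid pts 585 [[419.0, 94.0, 204.0], [566.0, 239.0, 307.0], [628.0, 300.0, 584.0]]
pos [404.6  64.8 180.4] yang 76.1 F [-4.6 -2.9 -0.5] w 55.3 g 0.0 t 3.8 q7 [-0.56  0.44  0.46  2.23 -0.37  0.55  1.51]
cm [-7.74 -4.56 10.02] rv [-0.001 -0.003  0.029]
```

```bash
python3 -m pendant '[[[-7.7,-4.6,0,0,0,0.03,1],[-7.7,-4.6,0,0,0,0.03,1],[-7.7,-4.6,0,0,0,0.03,1],[-7.7,-4.6,5,0,0,0.03,1],[-7.7,-4.6,10,0,0,0.03,1],[-7.7,-4.6,10,0,0,0.03,1],[-7.7,-4.6,10,0,0,0.03,1]]]';python3 - <<'E'
from h import *
from workcell import r
s=r.read_state();d=r.get_image("wrist");cv2.imwrite("pics/w1.png",d["image"])
T=toolT(s)@d["hand_eye"];P=cloud(d,T);Z=np.nan_to_num(P[...,2]);m=(Z>26)&(Z<42)
k=cv2.connectedComponentsWithStats(m.astype(np.uint8));i=1+k[2][1:,4].argmax();m=k[1]==i
print(m.sum(),rect(P,m))
E
python3 go.py 468.5 2 18 74.5
```

```text
clock: 4.33
position: [471.4, 6.7, 76.8]
orientation: [-0.003, 0.134, 0.991, 0.0]
contact_force: [-0.5, 0.2, 0.5]
width: 85.4
grip_force: 0.0
5368 (array([467.5,   5.3]), array([34.6, 74.6]), -15.3)
pos [472.6   6.4  78.5] yang 74.6 F [ 0.3 -0.5 -0.8] w 85.4 g 0.0 t 4.4 q7 [-0.27  0.69  0.29  2.14 -0.51  0.38  1.74]
cm [ 0.26 -0.54  6.06] rv [-0.    -0.003  0.002]
```

View pics/w1.png

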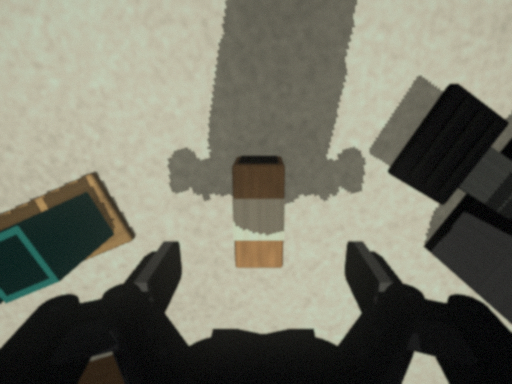

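The wrist view shows the sleeve centred between the fingers at (259,215), at (468,4), 35×75 mm. Its size and angle match. I'll grasp it.

```bash
python3 -m pendant '[[[0.4,-0.2,3,0,0,0,1],[0.4,-0.2,5,0,0,0,1],[0.4,-0.2,6,0,0,0,1],[0.4,-0.2,6,0,0,0,1],[0.4,-0.2,6,0,0,0,0.2],[0.4,-0.2,6,0,0,0,0.2],[0.4,-0.2,6,0,0,0,0.2],[0.4,-0.2,6,0,0,0,0.2],[0.4,-0.2,6,0,0,0,0.2]]]' 30; python3 -m pendant '[[[0,0,-4,0,0,0,0.2],[0,0,-8,0,0,0,0.2],[0,0,-12,0,0,0,0.2],[0,0,-16,0,0,0,0.2],[0,0,-20,0,0,0,0.2],[0,0,-24,0,0,0,0.2],[0,0,-24,0,0,0,0.2]]]';python3 go.py 533 206 255 45; python3 go.py 533 206 255 225
```

```text
clock: 5.13
position: [469.9, 5.6, 20.4]
orientation: [0.001, 0.133, 0.991, 0.0]
contact_force: [-0.5, 0.9, 7.3]
width: 33.4
grip_force: 30.5
clock: 5.72
position: [473.0, 4.7, 266.1]
orientation: [0.006, 0.134, 0.991, 0.002]
contact_force: [0.7, 0.5, -0.8]
width: 33.6
grip_force: 30.3
pos [473.    4.7 266.1] yang 74.6 F [ 0.7  0.5 -0.8] w 33.6 g 30.3 t 5.7 q7 [-0.54  0.4   0.65  1.99 -0.32  0.85  1.59]
cm [-0.43 21.    1.22] rv [0.008 0.011 0.517]
pos [473.    4.7 266.1] yang 74.6 F [ 0.7  0.5 -0.8] w 33.6 g 30.3 t 5.7 q7 [-0.54  0.4   0.65  1.99 -0.32  0.85  1.59]
cm [-0.43 21.    1.22] rv [-0.014  0.011 -2.625]
```

```bash
python3 -m pendant '[[[-0.4,21,0,0,0,0.52,0.2],[-0.4,21,0,0,0,0.52,0.2],[-0.4,21,0,0,0,0.52,0.2],[-0.4,21,0,0,0,0.52,0.2],[-0.4,21,0,0,0,0.52,0.2],[-0.4,21,0,0,0,0.52,0.2],[-0.4,21,0,0,0,0.52,0.2],[-0.4,21,0,0,0,0.52,0.2]]]';python3 go.py 533 206 185 45;python3 - <<'E'
from h import *
from workcell import r
s=r.read_state();d=r.get_image("wrist");T=toolT(s)@d["hand_eye"];P=cloud(d,T)
cv2.imwrite("pics/w2.png",d["image"])
E
```

```text
clock: 6.38
position: [528.1, 206.3, 259.2]
orientation: [-0.0, 0.384, 0.924, -0.001]
contact_force: [-0.5, -0.4, 0.1]
width: 33.7
grip_force: 30.3
pos [528.1 206.3 259.2] yang 44.9 F [-0.5 -0.4  0.1] w 33.7 g 30.3 t 6.4 q7 [-0.9   0.59  0.76  1.75 -0.48  1.    0.83]
cm [-0.37  0.33  7.42] rv [-0.001  0.    -0.002]
```

View pics/w2.png

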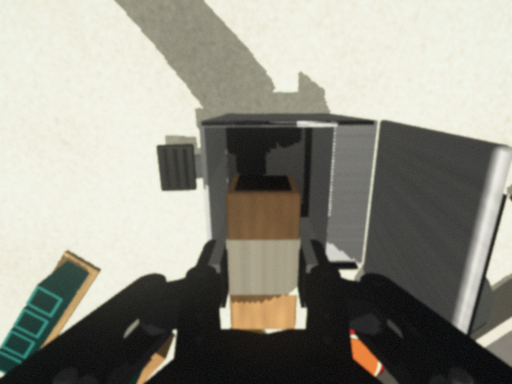

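The sleeve at (264,245) hangs over the open bin with clearance all round, and the lid is open on the right. I'll lower it and release.

```bash
python3 -m pendant '[[[-0.4,0.2,3,0,0,0,0.2],[-0.4,0.2,6,0,0,0,0.2],[-0.4,0.2,9,0,0,0,0.2],[-0.4,0.2,9.2,0,0,0,0.2],[-0.4,0.2,9.2,0,0,0,0.6],[-0.4,0.2,9.2,0,0,0,0.6],[-0.4,0.2,9.2,0,0,0,0.6],[-0.4,0.2,5,0,0,0,0.6],[-0.4,0.2,1,0,0,0,0.6],[-0.4,0.2,-1,0,0,0,0.6]]]'; python3 -m pendant '[[[0,0,-4,0,0,0,0.5],[0,0,-8,0,0,0,0.3],[0,0,-10,0,0,0,0],[0,0,-10,0,0,0,0]]]';python3 - <<'E'
from h import *
from workcell import r
s=r.read_state();d=r.get_image("wrist");T=toolT(s)@d["hand_eye"];P=cloud(d,T)
c=np.array([543.4,216.7]);e=np.array([1,1])/2**.5;f=np.array([-1,1])/2**.5
q=P[~np.isnan(P[...,2])];bx=(q[:,:2]-c)@e;by=(q[:,:2]-c)@f
m=(bx>-60)&(bx<32)&(abs(by)<56);z=q[m,2];t=m.copy();t[m]=(z>80)&(z<140)
print(np.percentile(z,[5,25,50,75,95]).round(0),t.sum(),"sleeve bin x",bx[t].min().round(),bx[t].max().round(),"y",by[t].min().round(),by[t].max().round(),"z",np.median(q[t,2]))
k=(q[:,2]>185)&(bx>20)&(abs(by)<90);print("lid",np.percentile(bx[k],[2,50,98]).round(),np.percentile(q[k,2],[2,98]).round())
cv2.imwrite("pics/w3.png",d["image"])
E
python3 go.py 630 303 390 45
```

```text
clock: 7.27
position: [535.4, 205.0, 275.3]
orientation: [0.003, 0.384, 0.923, 0.003]
contact_force: [1.3, -0.9, 0.5]
width: 51.6
grip_force: 0.0
clock: 7.6
position: [535.8, 204.9, 376.5]
orientation: [0.004, 0.384, 0.923, 0.004]
contact_force: [0.2, -0.0, 0.5]
width: 6.7
grip_force: 0.0
[ 59. 419. 436. 448. 459.] 1177 sleeve bin x -32.0 1.0 y -38.0 39.0 z 92.84503809097475
lid [21. 36. 67.] [205. 457.]
pos [534.4 205.1 373.6] yang 44.8 F [ 0.2 -0.   0. ] w 0.5 g 0.0 t 7.7 q7 [-0.93  0.49  0.83  1.57 -0.38  1.24  0.75]
cm [ 0.2  13.69 -1.54] rv [ 0.008  0.003 -0.003]
```

View pics/w3.png

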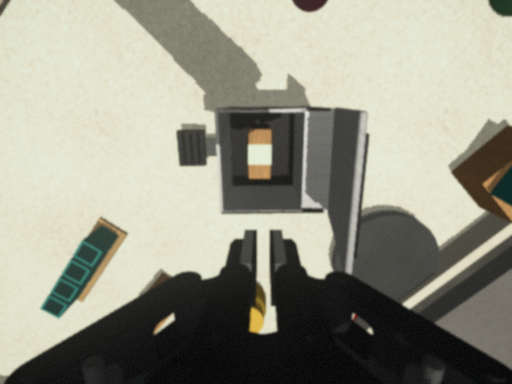

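The sleeve lies flat in the bin at (260,153) (bin x −32..1, y −38..39), and the lid is still open. Next I go over behind the lid and push it shut.

```bash
python3 -m pendant '[[[0,0,-2,0,0,0,0],[0,4,-2,0,0,0,0],[0,8,-2,0,0,0,0],[0,12,-2,0,0,0,0],[0,14.5,-2,0,0,0,0],[0,14.5,-2,0,0,0,0],[0,14.5,2,0,0,0,0],[0,14.5,6,0,0,0,0],[0,14.5,10.5,0,0,0,0],[0,14.5,10.5,0,0,0,0]]]';python3 go.py 518.7 192 270 45
```

```text
clock: 8.48
position: [630.1, 306.5, 255.7]
orientation: [-0.006, 0.384, 0.923, -0.005]
contact_force: [-1.3, 0.2, -0.9]
width: 0.2
grip_force: 0.0
pos [630.1 306.5 255.7] yang 44.8 F [-1.3  0.2 -0.9] w 0.2 g 0.0 t 8.5 q7 [-0.85  0.8   0.73  1.33 -0.54  1.22  0.7 ]
cm [ -0.27 -15.99  -1.21] rv [-0.014 -0.007 -0.004]
```

```bash
python3 -m pendant '[[[0,-2,-1,0,0,0,0],[0,-4,-1,0,0,0,0],[0,-6,-1,0,0,0,0],[0,-8,-1,0,0,0,0],[0,-10,-1,0,0,0,0],[0,-12,-1,0,0,0,0],[0,-14,-1,0,0,0,0],[0,-16,-1,0,0,0,0],[0,-16,-1,0,0,0,0]]]';python3 go.py 518.7 192 187 45; python3 -m pendant '[[[0,0,2,0,0,0,0],[0,0,4,0,0,0,0],[0,0,6,0,0,0,0],[0,0,7,0,0,0,0],[0,0,7.5,0,0,0,0],[0,0,7.5,0,0,0,0]]]'; python3 go.py 518.7 192 187 45
```

```text
clock: 9.23
position: [520.1, 191.2, 276.5]
orientation: [-0.001, 0.386, 0.923, 0.0]
contact_force: [-0.6, -0.3, -1.6]
width: 0.0
grip_force: 0.0
pos [520.1 191.2 276.5] yang 44.6 F [-0.6 -0.3 -1.6] w 0.0 g 0.0 t 9.2 q7 [-0.91  0.56  0.8   1.76 -0.46  1.02  0.84]
cm [ 0.14 -0.04  8.95] rv [-0.    -0.001 -0.007]
clock: 9.73
position: [522.3, 194.9, 199.3]
orientation: [-0.0, 0.384, 0.923, -0.0]
contact_force: [-0.5, -0.0, 0.3]
width: 0.2
grip_force: 0.0
pos [522.3 194.9 199.3] yang 44.9 F [-0.5 -0.   0.3] w 0.2 g 0.0 t 9.7 q7 [-0.86  0.65  0.72  1.84 -0.55  0.86  0.92]
cm [ 0.05 -0.46  1.23] rv [-0.    -0.    -0.003]
```

```bash
python3 -m pendant '[[[0,-0.4,0.5,0,0,0,0],[0,-0.4,1,0,0,0,0],[0,-0.4,1.3,0,0,0,0],[0,-0.4,1.5,0,0,0,0],[0,-0.4,1.5,0,0,0,0]]]'; python3 go.py; python3 -c "
from workcell import r
import cv2
cv2.imwrite('pics/s4.png',r.get_image('scene')['image'][80:320,180:420])"
```

```text
clock: 10.15
position: [519.7, 191.8, 187.1]
orientation: [-0.0, 0.384, 0.923, 0.001]
contact_force: [-6.3, -1.9, 20.9]
width: 0.0
grip_force: 10.5
pos [519.7 191.8 187.1] yang 44.8 F [-6.3 -1.9 20.9] w 0.0 g 10.5 t 10.2 q7 [-0.84  0.66  0.7   1.86 -0.57  0.83  0.94]
```

View pics/s4.png

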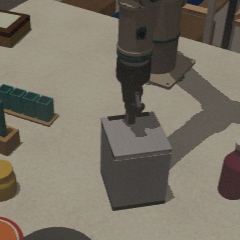

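The lid is flat shut under the fingers in the crop near (135,130), with 21 N measured. I'll lift off and go to the candles.

```bash
python3 -m pendant '[[[0,0,-4,0,0,0,0],[0,0,-8,0,0,0,0.5],[0,0,-10,0,0,0,1],[0,0,-10,0,0,0.69,1],[0,0,-10,0,0,0.69,1],[0,0,-10,0,0,0.69,1],[0,0,-10,0,0,0.69,1],[0,0,-10,0,0,0.69,1],[0,0,-10,0,0,0.69,1],[0,0,-10,0,0,0.69,1]]]'; python3 go.py 606.5 -150.3 260 5
```

```text
clock: 11.03
position: [519.3, 192.2, 284.2]
orientation: [0.0, 0.674, 0.739, -0.0]
contact_force: [-0.8, 1.0, -0.5]
width: 85.4
grip_force: 0.0
pos [519.3 192.2 284.2] yang 5.2 F [-0.8  1.  -0.5] w 85.4 g 0.0 t 11.0 q7 [-1.01  0.62  1.    1.75 -0.59  1.1   0.28]
cm [-34.91   5.55   2.44] rv [0.    0.    0.004]
```

```bash
python3 -m pendant '[[[-34.9,5.5,0,0,0,0,1],[-34.9,5.5,0,0,0,0,1],[-34.9,5.5,0,0,0,0,1],[-34.9,5.5,0,0,0,0,1],[-34.9,5.5,0,0,0,0,1],[-34.9,5.5,0,0,0,0,1],[-34.9,5.5,0,0,0,0,1],[-34.9,5.5,0,0,0,0,1],[-34.9,5.5,0,0,0,0,1],[-34.9,5.5,0,0,0,0,1]]]'
cat > wc.py <<'E'
from h import *
from workcell import r
import sys
s=r.read_state();d=r.get_image("wrist");T=toolT(s)@d["hand_eye"];P=cloud(d,T);Z=np.nan_to_num(P[...,2])
cv2.imwrite(f"pics/{sys.argv[1]}.png",d["image"])
hs=cv2.cvtColor(d["image"],cv2.COLOR_BGR2HSV)
for n,h in dict(g=(70,95),y=(20,33),p=(165,180)).items():
    m=(hs[...,0]>=h[0])&(hs[...,0]<=h[1])&(hs[...,1]>90)&(Z>148)&(Z<166)
    if m.sum()>30:
        k=cv2.connectedComponentsWithStats(m.astype(np.uint8));m=k[1]==1+k[2][1:,4].argmax();q=P[m]
        print(n,m.sum(),((q.max(0)+q.min(0))/2).round(1),np.ptp(q,axis=0).round(1))
q=np.nan_to_num(P);m=(abs(q[...,0]-545)<40)&(abs(q[...,1]-217)<40)&(q[...,2]>100);print("lid z",np.median(q[m][:,2]) if m.sum() else None)
teal=(hs[...,0]>75)&(hs[...,0]<100)&(hs[...,1]>80)&(Z>64)&(Z<76)&(abs(q[...,0]-454)<60)
if teal.sum()>100:print("rim",teal.sum(),rect(P,teal))
E
python3 wc.py w5;python3 go.py 606.5 -150.3 120 5
```

```text
clock: 11.87
position: [606.0, -157.7, 285.1]
orientation: [0.002, 0.676, 0.737, -0.001]
contact_force: [-0.5, -0.1, 0.4]
width: 85.8
grip_force: 0.0
g 157 [ 608.1 -146.3  155.8] [17.8 16.9  3.4]
y 363 [ 611.5 -193.6  156.4] [20.6 21.2 16.3]
p 270 [ 616.7 -282.3  155.3] [19.2 19.6 14.3]
lid z None
rim 1567 (array([ 454.8, -199. ]), array([ 37.8, 174.2]), -82.0)
pos [ 606.1 -153.9  284.6] yang 5.1 F [ 0.1  0.9 -0.4] w 85.3 g 0.0 t 11.9 q7 [-0.29  0.7   0.9   1.55 -0.58  1.17  0.81]
cm [ 0.38  0.07 16.46] rv [0.    0.001 0.002]
```

View pics/w5.png

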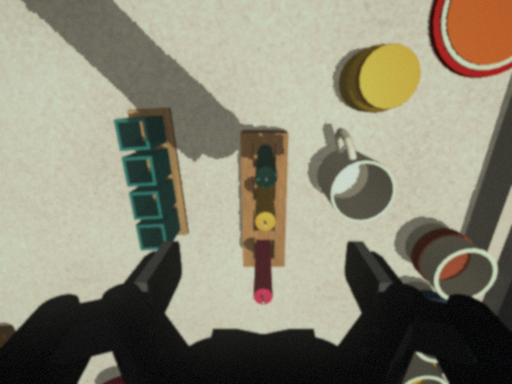

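Green is at (264,172), yellow (265,221) and pink (263,296), with the holder at (150,185) and the mug well to the right. The heights check out at 156 mm. I'll grasp the green one.

```bash
python3 -m pendant '[[[-0.4,0.1,4,0,0,0,1],[-0.4,0.1,8,0,0,0,1],[-0.4,0.1,11,0,0,0,1],[-0.4,0.1,14,0,0,0,1],[-0.4,0.1,16.4,0,0,0,1],[-0.4,0.1,16.4,0,0,0,1],[-0.4,0.1,16.4,0,0,0,1]]]'; python3 go.py; python3 -m pendant '[[[0,0,0,0,0,0,0.1],[0,0,0,0,0,0,0.1],[0,0,0,0,0,0,0.1],[0,0,0,0,0,0,0.1],[0,0,0,0,0,0,0.1],[0,0,0,0,0,0,0.1]]]' 40; python3 -m pendant '[[[0,0,-2,0,0,0,0.1],[0,0,-4,0,0,0,0.1],[0,0,-6,0,0,0,0.1],[0,0,-8,0,0,0,0.1],[0,0,-10,0,0,0,0.1],[0,0,-10,0,0,0,0.1]]]'; python3 go.py 445 -133.5 220 8
```

```text
clock: 12.5
position: [607.5, -152.2, 119.7]
orientation: [-0.001, 0.673, 0.74, -0.0]
contact_force: [0.3, -0.2, 0.7]
width: 85.4
grip_force: 0.0
pos [ 607.5 -152.2  119.7] yang 5.5 F [ 0.3 -0.2  0.7] w 85.4 g 0.0 t 12.5 q7 [-0.22  0.87  0.75  1.7  -0.75  0.88  0.95]
clock: 13.0
position: [608.4, -154.3, 121.2]
orientation: [0.001, 0.673, 0.739, 0.0]
contact_force: [0.0, 0.0, 4.0]
width: 21.1
grip_force: 39.0
clock: 13.5
position: [609.6, -155.6, 224.3]
orientation: [0.003, 0.674, 0.739, 0.001]
contact_force: [0.6, -0.4, -0.5]
width: 21.2
grip_force: 39.2
pos [ 609.6 -155.6  224.3] yang 5.3 F [ 0.6 -0.4 -0.5] w 21.2 g 39.2 t 13.5 q7 [-0.27  0.76  0.85  1.62 -0.64  1.05  0.87]
cm [  3.73 -16.19   0.33] rv [ 0.006  0.003 -0.047]
```

```bash
python3 -m pendant '[[[3.7,-4,0,0,0,-0.05,0.1],[3.7,-8,0,0,0,-0.05,0.1],[3.7,-12,0,0,0,-0.05,0.1],[3.7,-16,0,0,0,-0.05,0.1],[3.7,-16.2,0,0,0,-0.05,0.1],[3.7,-16.2,0,0,0,-0.05,0.1],[3.7,-16.2,0,0,0,-0.05,0.1]]]'
cat > held.py <<'E'
# candle held: silhouette in the scene picture, mid-column ray lines at heights
from h import *
from workcell import r
import sys
h={"g":(75,95),"y":(18,33),"p":(165,180)}[sys.argv[1]]
s=r.read_state();p=s["position"];d=r.get_image("scene");P=cloud(d);hs=cv2.cvtColor(d["image"],cv2.COLOR_BGR2HSV)
cv2.imwrite(f"pics/{sys.argv[2]}.png",d["image"])
q=np.nan_to_num(P);m=(hs[...,0]>=h[0])&(hs[...,0]<=h[1])&(hs[...,1]>80)&(abs(q[...,0]-p[0])<35)&(abs(q[...,1]-p[1])<35)&(q[...,2]>max(75,p[2]-125))&(q[...,2]<p[2]-14)
c=d["cam_to_world"][:3,3]
print("tcp",p.round(1),"n",m.sum(),"z",q[m][:,2].min(),q[m][:,2].max())
v=q[m]-c;v=v[:,:2]/np.linalg.norm(v[:,:2],axis=1)[:,None]   # surface points -> axis 11 mm further (visible mean ~ r*pi/4)
a=np.median(q[m],0);print("surface med",a.round(1),"axis est",(a[:2]+v.mean(0)*9.5).round(1),"std",q[m].std(0).round(1))
for lo,hi in((0,33),(67,100)):
    z=np.percentile(q[m][:,2],[lo,hi]);k=(q[m][:,2]>=z[0])&(q[m][:,2]<=z[1]);b=np.median(q[m][k],0);print(" part",(b[:2]+v.mean(0)*9.5).round(1),b[2].round())
E
python3 held.py g s5; python3 go.py 444.8 -133 125 8
```

```text
clock: 14.08
position: [443.7, -132.2, 220.4]
orientation: [0.0, 0.655, 0.756, 0.0]
contact_force: [0.5, -0.1, -0.3]
width: 20.9
grip_force: 39.3
tcp [ 443.7 -132.2  220.4] n 47 z 125.1725747013096 205.74077116674948
surface med [ 451.  -122.   181.7] axis est [ 443.7 -128.1] std [ 4.2  2.9 20.4]
 part [ 445.9 -128. ] 152.0
 part [ 444.1 -129. ] 196.0
pos [ 444.6 -132.4  220.4] yang 8.2 F [ 0.3 -0.1 -0.1] w 20.8 g 39.3 t 14.1 q7 [-0.37  0.54  0.9   2.06 -0.59  0.81  1.02]
cm [-0.06 -0.    9.54] rv [0.001 0.001 0.004]
```

View pics/s5.png

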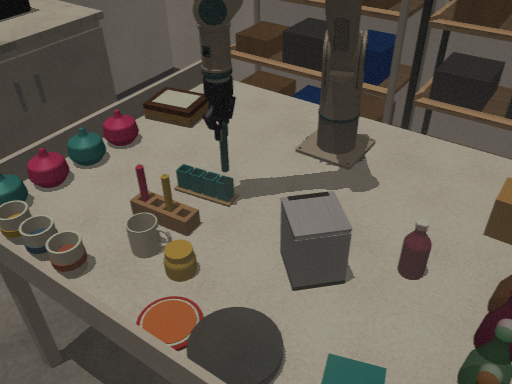

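The green candle hangs upright over the leftmost pot at (225,160), about 4 mm off TCP in +y. That matches where it was gripped. I'll shift −4.5 mm along tool x and insert.

```bash
python3 -m pendant '[[[-0.45,0,0,0,0,0,0.1],[-0.45,0,1,0,0,0,0.1],[-0.45,0,2,0,0,0,0.1],[-0.45,0,3,0,0,0,0.1],[-0.45,0,4,0,0,0,0.1],[-0.45,0,5,0,0,0,0.1],[-0.45,0,5,0,0,0,0.1]]]'; python3 go.py 444.8 -137 125 8
```

```text
clock: 14.72
position: [442.5, -136.3, 168.1]
orientation: [-0.002, 0.655, 0.756, -0.001]
contact_force: [-0.5, 0.6, -0.2]
width: 21.2
grip_force: 39.3
pos [ 442.5 -136.3  168.1] yang 8.2 F [-0.5  0.6 -0.2] w 21.2 g 39.3 t 14.7 q7 [-0.29  0.62  0.8   2.11 -0.69  0.7   1.12]
cm [-0.11  0.23  4.31] rv [-0.004 -0.002  0.003]
```

No contact, and the candle's end is 17 mm inside the rim. Continuing down.

```bash
python3 -m pendant '[[[0,0.2,1,0,0,0,0.1],[0,0.2,2,0,0,0,0.1],[0,0.2,3,0,0,0,0.1],[0,0.2,3.8,0,0,0,0.1],[0,0.2,4.2,0,0,0,0.1],[0,0.2,4.4,0,0,0,0.1],[0,0.2,4.5,0,0,0,0.1],[0,0.2,4.5,0,0,0,0.1]]]'; python3 go.py 444.8 -137 125 8
```

```text
clock: 15.38
position: [445.8, -136.7, 125.3]
orientation: [0.0, 0.655, 0.756, 0.0]
contact_force: [-0.5, -0.3, -0.6]
width: 20.7
grip_force: 39.3
pos [ 445.8 -136.7  125.3] yang 8.2 F [-0.5 -0.3 -0.6] w 20.7 g 39.3 t 15.4 q7 [-0.22  0.68  0.7   2.14 -0.79  0.6   1.2 ]
cm [-0.02 -0.11  0.03] rv [0.    0.    0.003]
```

```bash
python3 -m pendant '[[[0,0,0.3,0,0,0,0.1],[0,0,0.3,0,0,0,0.1],[0,0,0.3,0,0,0,0.5],[0,0,0.3,0,0,0,1],[0,0,0.3,0,0,0,1],[0,0,0.3,0,0,0,1],[0,0,-4,0,0,0,1],[0,0,-8,0,0,0,1],[0,0,-12,0,0,0,1],[0,0,-15,0,0,0,1]]]'; python3 go.py 610.8 -195.5 265 5
```

```text
clock: 16.22
position: [445.9, -137.3, 278.0]
orientation: [0.001, 0.655, 0.756, 0.0]
contact_force: [1.7, -0.2, 0.7]
width: 85.4
grip_force: 0.0
pos [ 445.9 -137.3  278. ] yang 8.1 F [ 1.7 -0.2  0.7] w 85.4 g 0.0 t 16.2 q7 [-0.44  0.47  0.99  1.98 -0.49  0.95  0.94]
cm [-8.1  15.49  1.33] rv [0.001 0.001 0.055]
```

```bash
python3 -m pendant '[[[-8.1,15.5,0,0,0,0.05,1],[-8.1,15.5,0,0,0,0.05,1],[-8.1,15.5,0,0,0,0.05,1],[-8.1,15.5,0,0,0,0.05,1],[-8.1,15.5,0,0,0,0.05,1],[-8.1,15.5,0,0,0,0.05,1],[-8.1,15.5,0,0,0,0.05,1],[-8.1,15.5,0,0,0,0.05,1]]]'; python3 wc.py w6;python3 go.py 610.8 -195.5 121 5
```

```text
clock: 16.88
position: [609.1, -194.4, 275.1]
orientation: [-0.001, 0.674, 0.739, -0.0]
contact_force: [-0.5, 0.7, 0.0]
width: 85.4
grip_force: 0.0
g 52 [ 443.1 -136.5  157.8] [10.9  6.8  3.8]
y 411 [ 611.3 -193.8  156.8] [20.8 21.6 16.7]
p 312 [ 616.9 -283.   153.6] [19.8 20.7 11.2]
lid z None
rim 1727 (array([ 454.8, -199. ]), array([ 38. , 173.6]), -82.0)
pos [ 609.3 -194.2  275.4] yang 5.3 F [ 0.2 -0.1  0.7] w 85.0 g 0.0 t 16.9 q7 [-0.21  0.73  0.89  1.52 -0.6   1.18  0.88]
cm [-0.16  0.15 15.44] rv [-0.001 -0.001  0.005]
```

```bash
python3 -m pendant '[[[0,0.2,4,0,0,0,1],[0,0.2,8,0,0,0,1],[0,0.2,11,0,0,0,1],[0,0.2,14,0,0,0,1],[0,0.2,15.4,0,0,0,1],[0,0.2,15.4,0,0,0,1],[0,0.2,15.4,0,0,0,1]]]'; python3 go.py 610.8 -195.5 121; python3 -m pendant '[[[0,0,0,0,0,0,0.1],[0,0,0,0,0,0,0.1],[0,0,0,0,0,0,0.1],[0,0,0,0,0,0,0.1],[0,0,0,0,0,0,0.1],[0,0,0,0,0,0,0.1]]]' 40; python3 -m pendant '[[[0,0,-2,0,0,0,0.1],[0,0,-4,0,0,0,0.1],[0,0,-6,0,0,0,0.1],[0,0,-8,0,0,0,0.1],[0,0,-10,0,0,0,0.1],[0,0,-10,0,0,0,0.1]]]'; python3 go.py 451.1 -178.3 220 8
```

```text
clock: 17.52
position: [612.5, -194.5, 122.1]
orientation: [0.0, 0.674, 0.739, -0.0]
contact_force: [0.3, -0.7, 1.4]
width: 85.5
grip_force: 0.0
pos [ 612.5 -194.5  122.1] yang 5.3 F [ 0.3 -0.7  1.4] w 85.5 g 0.0 t 17.5 q7 [-0.16  0.89  0.76  1.66 -0.75  0.91  1.  ]
cm [-0.08 -0.18  0.11] rv [ 0.  0. -0.]
clock: 18.02
position: [612.7, -194.7, 122.0]
orientation: [0.0, 0.673, 0.739, 0.0]
contact_force: [-0.6, -0.1, 2.7]
width: 20.7
grip_force: 38.9
clock: 18.52
position: [614.5, -196.0, 225.3]
orientation: [0.003, 0.674, 0.739, 0.001]
contact_force: [1.4, -0.2, -0.5]
width: 20.8
grip_force: 39.3
pos [ 614.5 -196.   225.3] yang 5.3 F [ 1.4 -0.2 -0.5] w 20.8 g 39.3 t 18.5 q7 [-0.2   0.78  0.86  1.57 -0.65  1.08  0.92]
cm [  3.28 -16.11   0.43] rv [ 0.006  0.003 -0.047]
```

```bash
python3 -m pendant '[[[3.3,-4,0,0,0,-0.05,0.1],[3.3,-8,0,0,0,-0.05,0.1],[3.3,-12,0,0,0,-0.05,0.1],[3.3,-16,0,0,0,-0.05,0.1],[3.3,-16.1,0,0,0,-0.05,0.1],[3.3,-16.1,0,0,0,-0.05,0.1],[3.3,-16.1,0,0,0,-0.05,0.1]]]'; python3 held.py y s6; python3 go.py 451.1 -178.3 170 8
```

```text
clock: 19.1
position: [450.1, -176.4, 221.3]
orientation: [0.0, 0.655, 0.756, 0.0]
contact_force: [2.3, -0.2, -1.0]
width: 20.9
grip_force: 39.4
tcp [ 450.1 -176.4  221.3] n 210 z 105.85493489194869 207.08656705067938
surface med [ 457.4 -171.9  156.7] axis est [ 450.4 -178.3] std [ 5.1  3.9 28.9]
 part [ 450.4 -178.3] 122.0
 part [ 450.4 -178.3] 189.0
pos [ 450.9 -176.4  221.2] yang 8.3 F [-0.2 -0.3 -0.5] w 20.7 g 39.4 t 19.1 q7 [-0.27  0.57  0.89  2.01 -0.6   0.84  1.1 ]
cm [-0.18 -0.01  5.12] rv [0.001 0.001 0.005]
```

```bash
python3 -m pendant '[[[0,0,0,0,0,0,0.1],[0,0.1,1.5,0,0,0,0.1],[0,0.1,3,0,0,0,0.1],[0,0.1,4,0,0,0,0.1],[0,0.1,5,0,0,0,0.1],[0,0.1,5.1,0,0,0,0.1]]]'; python3 -m pendant '[[[0,0,1,0,0,0,0.1],[0,0,2,0,0,0,0.1],[0,0,3,0,0,0,0.1],[0,0,3.8,0,0,0,0.1],[0,0,4.2,0,0,0,0.1],[0,0,4.5,0,0,0,0.1],[0,0,4.7,0,0,0,0.1],[0,0,4.7,0,0,0,0.1]]]'; python3 go.py 451 -177 125 8
```

```text
clock: 19.65
position: [450.1, -175.9, 168.6]
orientation: [-0.001, 0.655, 0.756, -0.001]
contact_force: [0.1, 1.3, -0.5]
width: 20.7
grip_force: 39.4
clock: 20.32
position: [450.3, -176.8, 123.9]
orientation: [0.0, 0.655, 0.756, 0.0]
contact_force: [-1.2, 1.2, 5.5]
width: 21.1
grip_force: 40.2
pos [ 450.3 -176.8  123.9] yang 8.2 F [-1.2  1.2  5.5] w 21.1 g 40.2 t 20.3 q7 [-0.14  0.7   0.71  2.1  -0.79  0.63  1.27]
cm [-0.03  0.07 -0.11] rv [ 0.001 -0.     0.003]
```

Touched the floor at 5.5 N. I'll release, lift, and go to the pink one.

```bash
python3 -m pendant '[[[0,0,0,0,0,0,0.5],[0,0,0,0,0,0,1],[0,0,0,0,0,0,1],[0,0,0,0,0,0,1],[0,0,-4,0,0,0,1],[0,0,-8,0,0,0,1],[0,0,-12,0,0,0,1],[0,0,-15,0,0,0,1],[0,0,-15,0,0,0,1]]]'; python3 go.py 617 -286 275 5
```

```text
clock: 21.07
position: [453.0, -178.6, 278.5]
orientation: [0.005, 0.655, 0.756, 0.002]
contact_force: [0.2, -0.2, 0.3]
width: 85.7
grip_force: 0.0
pos [ 453.  -178.6  278.5] yang 8.2 F [ 0.2 -0.2  0.3] w 85.7 g 0.0 t 21.1 q7 [-0.34  0.5   0.98  1.94 -0.51  0.96  1.03]
cm [-12.96  14.7    0.55] rv [0.009 0.005 0.056]
```

```bash
python3 -m pendant '[[[-13,14.7,0,0,0,0.05,1],[-13,14.7,0,0,0,0.05,1],[-13,14.7,0,0,0,0.05,1],[-13,14.7,0,0,0,0.05,1],[-13,14.7,0,0,0,0.05,1],[-13,14.7,0,0,0,0.05,1],[-13,14.7,0,0,0,0.05,1],[-13,14.7,0,0,0,0.05,1],[-13,14.7,0,0,0,0.05,1]]]'; python3 wc.py w7;python3 go.py 617.5 -286 121 5
```

```text
clock: 21.82
position: [613.3, -283.3, 273.2]
orientation: [-0.001, 0.674, 0.739, 0.0]
contact_force: [0.1, -0.7, 0.4]
width: 85.7
grip_force: 0.0
y 710 [ 450.7 -176.7  155.9] [21.  19.9 15.7]
p 387 [ 617.3 -283.3  156.9] [19.1 21.1 17.2]
lid z None
rim 1845 (array([ 455.3, -202. ]), array([ 38.1, 168.8]), -82.2)
pos [ 613.6 -283.2  273.5] yang 5.3 F [ 0.6  0.9 -0.2] w 85.2 g 0.0 t 21.9 q7 [-0.05  0.78  0.87  1.41 -0.61  1.23  0.98]
cm [-0.33  0.37 15.25] rv [-0.    -0.001  0.006]
```

```bash
python3 -m pendant '[[[-0.1,0.3,4,0,0,0,1],[-0.1,0.3,8,0,0,0,1],[-0.1,0.3,11,0,0,0,1],[-0.1,0.3,14,0,0,0,1],[-0.1,0.3,15.3,0,0,0,1],[-0.1,0.3,15.3,0,0,0,1],[-0.1,0.3,15.3,0,0,0,1]]]'; python3 go.py 617.5 -286 121; python3 -m pendant '[[[0,0,0,0,0,0,0.1],[0,0,0,0,0,0,0.1],[0,0,0,0,0,0,0.1],[0,0,0,0,0,0,0.1],[0,0,0,0,0,0,0.1],[0,0,0,0,0,0,0.1]]]' 40; python3 -m pendant '[[[0,0,-2,0,0,0,0.1],[0,0,-4,0,0,0,0.1],[0,0,-6,0,0,0,0.1],[0,0,-8,0,0,0,0.1],[0,0,-10,0,0,0,0.1],[0,0,-10,0,0,0,0.1]]]'; python3 go.py 464 -269 220 8
```

```text
clock: 22.45
position: [617.5, -284.8, 121.2]
orientation: [0.0, 0.673, 0.739, -0.0]
contact_force: [0.3, -0.7, 0.6]
width: 85.3
grip_force: 0.0
pos [ 617.5 -284.8  121.2] yang 5.3 F [ 0.3 -0.7  0.6] w 85.3 g 0.0 t 22.4 q7 [-0.01  0.94  0.77  1.54 -0.74  0.97  1.08]
cm [-0.12 -0.01  0.02] rv [ 0.  0. -0.]
clock: 22.95
position: [617.6, -285.1, 121.1]
orientation: [0.0, 0.673, 0.739, 0.0]
contact_force: [1.2, 0.1, 3.7]
width: 21.2
grip_force: 39.0
clock: 23.45
position: [619.0, -286.6, 224.6]
orientation: [0.003, 0.673, 0.739, 0.001]
contact_force: [-0.2, -1.0, -0.2]
width: 20.7
grip_force: 39.2
pos [ 619.  -286.6  224.6] yang 5.3 F [-0.2 -1.  -0.2] w 20.7 g 39.2 t 23.4 q7 [-0.03  0.83  0.84  1.46 -0.66  1.14  1.01]
cm [  3.19 -15.27   0.36] rv [ 0.005  0.004 -0.047]
```

```bash
python3 -m pendant '[[[3.2,-4,0,0,0,-0.05,0.1],[3.2,-8,0,0,0,-0.05,0.1],[3.2,-12,0,0,0,-0.05,0.1],[3.2,-15.2,0,0,0,-0.05,0.1],[3.2,-15.3,0,0,0,-0.05,0.1],[3.2,-15.3,0,0,0,-0.05,0.1],[3.2,-15.3,0,0,0,-0.05,0.1]]]'; python3 held.py p s7; python3 go.py 464 -269.3 170 8
```

```text
clock: 24.03
position: [462.9, -267.0, 220.1]
orientation: [0.0, 0.655, 0.756, 0.0]
contact_force: [1.0, -0.2, -0.4]
width: 20.9
grip_force: 39.4
tcp [ 462.9 -267.   220.1] n 188 z 104.67172026316393 204.89564117228213
surface med [ 470.4 -261.9  157.7] axis est [ 463.8 -268.7] std [ 4.9  3.9 28.4]
 part [ 463.8 -268.7] 125.0
 part [ 463.4 -269. ] 190.0
pos [ 463.4 -266.9  220. ] yang 8.3 F [ 0.3 -1.  -1. ] w 20.9 g 39.4 t 24.1 q7 [-0.07  0.64  0.87  1.88 -0.61  0.91  1.24]
cm [-0.24  0.02  5.  ] rv [0.001 0.    0.005]
```

Candle axis is at (463.8, −268.8) and the pot at (464, −269), so it is aligned. Inserting.

```bash
python3 -m pendant '[[[0,0,0,0,0,0,0.1],[0,0.1,1.5,0,0,0,0.1],[0,0.1,3,0,0,0,0.1],[0,0.1,4,0,0,0,0.1],[0,0.1,5,0,0,0,0.1],[0,0.1,5,0,0,0,0.1]]]'; python3 -m pendant '[[[0,0,1,0,0,0,0.1],[0,0,2,0,0,0,0.1],[0,0,3,0,0,0,0.1],[0,0,3.8,0,0,0,0.1],[0,0,4.2,0,0,0,0.1],[0,0,4.5,0,0,0,0.1],[0,0,4.6,0,0,0,0.1],[0,0,4.6,0,0,0,0.1]]]'; python3 go.py 464 -267 125 8
```

```text
clock: 24.58
position: [462.7, -266.2, 168.3]
orientation: [-0.002, 0.655, 0.756, -0.0]
contact_force: [0.5, 0.2, -0.7]
width: 21.1
grip_force: 39.4
clock: 25.25
position: [463.1, -267.1, 124.2]
orientation: [-0.0, 0.655, 0.756, -0.0]
contact_force: [0.0, -0.4, -0.1]
width: 21.1
grip_force: 39.4
pos [ 463.1 -267.1  124.2] yang 8.2 F [ 0.  -0.4 -0.1] w 21.1 g 39.4 t 25.2 q7 [ 0.02  0.76  0.73  1.96 -0.76  0.72  1.36]
cm [ 0.    0.09 -0.08] rv [-0.     0.     0.003]
```

```bash
python3 -m pendant '[[[0,0,0.2,0,0,0,0.1],[0,0,0.2,0,0,0,0.5],[0,0,0.2,0,0,0,1],[0,0,0.2,0,0,0,1],[0,0,0.2,0,0,0,1],[0,0,-4,0,0,0,1],[0,0,-8,0,0,0,1],[0,0,-12,0,0,0,1],[0,0,-15,0,0,0,1]]]'; python3 -m pendant '[[[0,4,-4,0,0,0,1],[0,8,-6,0,0,0,1],[0,12,-6,0,0,0,1],[0,14,-6,0,0,0,1],[0,14,-6,0,0,0,1],[0,14,-6,0,0,0,1]]]'; python3 -c "
from h import *
from workcell import r
print(r.read_state()['contact_force'])
d=r.get_image('scene');t=r.get_image('top');P=cloud(t)
q=np.nan_to_num(P);m=(abs(q[...,0]-543)<35)&(abs(q[...,1]-217)<35);k=q[m];A=np.c_[k[:,:2]-[543,217],np.ones(len(k))];c=np.linalg.lstsq(A,k[:,2],rcond=None)[0];print('lid z',c[2],'slope along bin x',(c[0]+c[1])/2**.5)
cv2.imwrite('pics/f.png',cv2.hconcat([cv2.resize(d['image'][120:300,110:350],(400,300)),cv2.resize(t['image'][130:265,220:400],(400,300))]))"
```

```text
clock: 26.0
position: [463.2, -267.9, 277.3]
orientation: [0.001, 0.655, 0.756, -0.0]
contact_force: [1.0, 0.1, -0.1]
width: 85.2
grip_force: 0.0
clock: 26.5
position: [602.9, -246.0, 333.2]
orientation: [-0.0, 0.654, 0.757, -0.001]
contact_force: [-1.1, -0.1, -0.1]
width: 85.5
grip_force: 0.0
[-1.11708477 -0.08841471 -0.0882326 ]
lid z 176.88657652239306 slope along bin x 0.0029300974259235347
```

View pics/f.png

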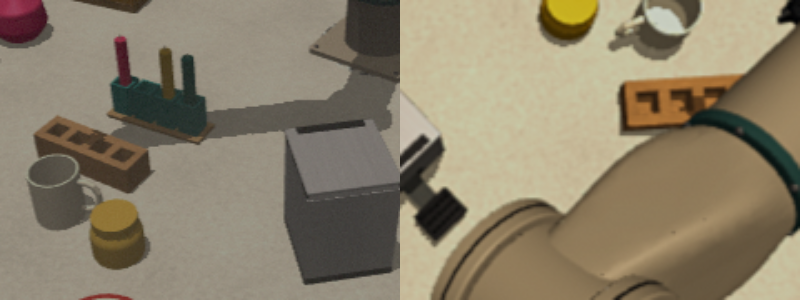

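All three candles stand in pots, at (122,60), (166,73) and (188,78) in the crop. The carton is empty, the lid is shut (slope 0.003), the pedal is up and nothing else has moved. Handing in.

```bash
python3 -c "
from workcell import r
print(r.job_done())"
```

```text
the job is handed in; nothing more can be done
None
```

I handed the job in at about 26.5 s on the robot clock: the one sleeve present is in the bin with its lid shut and pedal up, the three candles present stand upright in separate pots, and the yellow pot, mug and bottle were not touched; the hand-in gave no verdict.

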